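# Set the wheel hub to the pinned scale line and clamp it

## Robot

A 6-joint arm with a two-finger parallel gripper is mounted at the origin on the work surface. World frame = base frame: x ahead of the robot, y to its left, z up, the work surface at z = 0. Lengths are in mm, angles in rad, forces in N, time in s.
With the tool pointing down it reaches from about 350 to 875 mm from the base axis. Payload 4.2 kg.
Tool frame: the origin (TCP) lies on the centre line of the jaws, within the pads' length; the fingertips stand 11 mm ahead of it and the grasp point (between the pads) lies 8 mm behind it (ctrl.nose_length is the distance from the TCP to the fingertips, in mm); y points along the fingers, x is the direction in which the jaws open and shut, and the axes are right-handed (so a half turn about y gives the same grasp; the last joint's range is limited). The gripper opens to 87 mm and grips with 3 to 60 N. Pads are 19 mm wide; open, the fingers measure 117 mm over their backs; the gripper's body (75 mm by 190 mm) begins 51 mm behind the grasp point.
Start: joints at [1.593, 0.385, 0.008, 0, -1.194, -0.259], TCP at [146.589, 607.545, 233.55] pointing down, gripper open.
Joint ranges: [-3.14, 3.14], [-1.21, 2.06], [-1.07, 1.41], [-3.16, 2.05], [-2.99, -0.16], [-3.1, 3.1]. Speed limits (rad/s): [2.79, 2.79, 3.14, 3.14, 3.14, 3.14].

## Interface

Orientations are given as [roll, pitch, yaw] about the fixed x, y, z axes, in that order (R = Rz(yaw) Ry(pitch) Rx(roll)).
In Python, from plant import sensors, optics, workorder, ctrl gives the robot as it stands. The module is installed in compiled form; this text tells all that it offers.
- The arm moves only by the shell command python3 -m jog 'ROWS'. ROWS is JSON, a list of rows, each a list of 3 entries, a list of its own where there are three numbers: the opening, from 0 (shut) to 1 (fully open), then the shift along the tool's x, y, z in mm, then the turn about the tool's y in rad. In form: [[grip, [tx, ty, tz], spin], ...]. A call has 1 to 12 rows; each row shifts and turns the commanded pose from where the row before left it, along the tool's axes as they then stand; what a row does not reach is not made up. A row lasts 1/12 s, in which the tool goes at most 41.7 mm and 7.16 degrees, less where a joint would pass 70% of its speed; a pose out of reach is approached as far as the arm can. A call is refused whole if a number of a shift passes 41.7 or a number of a turn 0.125, either way. A call with a gripper value outside its range is refused whole. The fingers move at their own pace and stop on an object; the grip force is fixed at half the most. Time passes only in rows, so rows that do not move let the fingers close. It gives the time, the measured TCP pose, the force and the opening at its end, in the units of the state.
- sensors.get_obs(): the state, without advancing time (a new reading comes with each control period).
- optics.get_image(name): name is "scene" or "top"; returns a dict with "pixels" (420x560x3 uint8, red, green, blue), "K" (3x3 intrinsics, pixels), "k1" (the pictures are not rectified: a ray, as slopes to the right and down, at radius r is drawn at 1 + k1 r^2 times it, then the intrinsics apply), "R" (3x3) and "t" (3): a world point X has camera coordinates R X + t. Camera axes: x right, y down, z forward; pixel columns grow to the right and rows downward; lengths in mm; the calibration is good to about 2 mm. A picture is of the moment at which its call begins. There is no depth.
- workorder.hand_in(): hands the job in, once; it reports no verdict.
The state is a dict: "time": time; "qpos": joint angles; "dq": joint speeds; "joint_torque": joint torques, N m; "tcp_pos": TCP position; "orientation": TCP orientation; "force": force on the tool from outside, world axes, zero at the start; "torque": the same for the moment, N m; "width": opening from 0.0 (shut) to 1.0 (fully open).
Only numpy, scipy, OpenCV 4.12 (cv2) and the standard library are available. Lean on these libraries where they do the work, as an engineer would, in place of code of your own. Each camera call takes 0.05 s, during which the arm holds its last target.

## Task

With a fingertip, push the wheel hub round by one of its studs until the white index line on its flange lines up with the bold scale line where the upright setting pin stands (the other bold lines have only flat screws). Then push the clamp lever round to its stop, away from the robot, so the setting is locked. Push gently, without pinching or forcing anything, and leave the other things on the bench where they are.

Things in the scene. Friction and masses are not known exactly. Their poses are not given: they have to be found in the camera images.
- stand: Low round green dividing stand, fixed to the bench: 260 mm across, 30 mm high, with a lug on its right (-y of its frame) that carries the clamp lever. Origin: centre of its underside, on the bench, under the hub's axis. z up. The light-metal scale ring on top has thin black lines every 10 degrees and four bold lines (4 mm wide), at +40, -40, +80 and -80 degrees about z from the stand's own x axis.
- hub (a joint): Turn of the dark cast-iron wheel hub about its upright axis, rad, positive anticlockwise seen from above; at 0 the index line points along the stand's x axis. It turns freely from -2.4 to 2.4 against an even friction of 0.15 N m (about 2.5 N at a stud), either way, and stays where it is left. Starts within 0.35 of 0.
- hub_axis (a point): Point on the hub's axis at the top of its flange, 42 mm above the bench. Flange 160 mm across and 12 mm thick; a central boss 62 mm across stands 10 mm above the flange. The point turns with the hub: its x axis points along the index line.
- index_mark (a point): The white index line (4 mm wide, on the flange, from 36 to 79 mm from the axis) prolonged outwards: this point turns with the hub and lies 102 mm from the axis, on the circle on which pin and screws stand, at the height of the scale ring.
- pin: Steel setting pin, standing upright on the scale ring at the outer end of one of the four bold lines, 102 mm from the hub's axis: dark steel, 10 mm across, 28 mm tall with a 14 mm head, fixed. Origin: centre of its foot, 30 mm above the bench. The other three bold lines end at flat screw heads, 11 mm across and 3 mm high.
- stud0 (a point): Top centre of a wheel stud, 72 mm above the bench: upright steel rod 14 mm across, standing 30 mm out of the flange, 60 mm from the hub's axis, 45 degrees anticlockwise of the index line. The four studs are 90 degrees apart. Push it sideways.
- stud1 (a point): Top centre of a wheel stud, 72 mm above the bench: upright steel rod 14 mm across, standing 30 mm out of the flange, 60 mm from the hub's axis, 135 degrees anticlockwise of the index line. The four studs are 90 degrees apart. Push it sideways.
- stud2 (a point): Top centre of a wheel stud, 72 mm above the bench: upright steel rod 14 mm across, standing 30 mm out of the flange, 60 mm from the hub's axis, 225 degrees anticlockwise of the index line. The four studs are 90 degrees apart. Push it sideways.
- stud3 (a point): Top centre of a wheel stud, 72 mm above the bench: upright steel rod 14 mm across, standing 30 mm out of the flange, 60 mm from the hub's axis, 315 degrees anticlockwise of the index line. The four studs are 90 degrees apart. Push it sideways.
- clamp (a joint): Turn of the clamp lever about its upright pivot, rad, positive anticlockwise seen from above. At 0 (open) the lever points 110 degrees clockwise of the stand's x axis; the stop, a short peg on the lug, is met at 1.3 (clamped). Starts between 0 and 0.3; even friction of 0.10 N m (about 1.4 N at the knob); stays where it is left. Clamped counts above 1.1.
- clamp_pivot (a point): Lever's pivot, top of its 34 mm boss, 50 mm above the bench. Lies 155 mm from the hub's axis along the stand's -y.
- clamp_knob (a point): Top centre of the upright round black knob at the lever's end, 75 mm from the pivot: 22 mm across, 42 mm tall, its top 76 mm above the bench and its foot 34 mm above the bench. Push it sideways.
- socket: Bystander: loose steel socket, 28 mm across, 40 mm tall, beyond the clamp lever. Origin under its centre.
- bearing: Bystander: loose bearing ring, 62 mm across, 16 mm high. Origin under its centre.
- grease: Bystander: grease can, 68 mm across, 85 mm tall. Origin under its centre.
- wheel_nut: Bystander: loose wheel nut, 24 mm across, 22 mm tall, on the robot's side of the stand. Origin under its centre.
- driver: Bystander: screwdriver lying beyond the stand.
- oil: Bystander: oil bottle, 68 mm across, 150 mm tall. Origin under its centre.
- hammer: Bystander: hammer lying on the right of the bench.

How it is judged (in metres and radians):
On the way, in this order (a step that is already met when the one before it is completed fails the run):
1. the index line lines up with the pinned scale line while the clamp is still open (horizontal distance between index_mark and pin below 0.004 m and value of joint clamp below 0.6 rad), for 0.3 s.
2. the clamp lever is pushed round to its stop (value of joint clamp above 1.1 rad), for 0.2 s.
At the end, for the whole second after the job is handed in: the index line points at the setting pin to within 4 mm at the pin's circle (2.2 degrees), the clamp lever is within 0.2 rad of its stop, both at rest (horizontal distance between index_mark and pin below 0.004 m and value of joint clamp above 1.1 rad and velocity of joint hub between -0.05 and 0.05 rad/s and velocity of joint clamp between -0.05 and 0.05 rad/s); the robot touches nothing.
It fails at once if a bystander was moved by more than 15 mm, lifted or knocked over (distance of any of socket, bearing, grease, wheel_nut, driver, oil, hammer from where it was at the start of the episode above 0.015 m).
It fails at once if the hub was pinched or forced (over 35 N from the fingers) (contact force between the fingers and stand above 35 N).
It also fails if it takes over 64 s, if anything falls off the work surface, if the arm or the gripper's body presses on something with over 40 N, if the wrist force passes 120 N, or if a joint passes its speed limit or range.

## Working session

There is one attempt and no reset: what is moved stays moved. The work goes in short steps, Python scripts to look and compute and a shell command to move; the robot and the scene stay as the last step left them, time stands still between calls to the robot, and variables do not carry over. Pictures are saved under pics/ and viewed, and the job is handed in when it is done.

```bash
mkdir -p pics; python3 - <<'E'
from plant import sensors, optics, workorder, ctrl
import cv2, numpy as np, pickle
o=sensors.get_obs()
for k in o: print(k,np.round(o[k],3))
print(ctrl.nose_length)
for n in("scene","top"):
    d=optics.get_image(n); cv2.imwrite(f"pics/{n}0.png",d["pixels"][:,:,::-1]); pickle.dump(d,open(n+"0.pkl","wb"))
    print(n,np.round(d["K"],1).tolist(),d["k1"],np.round(d["R"],3).tolist(),np.round(d["t"],1), 'cam',np.round(-d["R"].T@d["t"]))
E
```

```text
time 0.0
qpos [ 1.593  0.386  0.007 -0.    -1.194 -0.259]
dq [-0.002 -0.001  0.001  0.     0.001 -0.   ]
joint_torque [-0.0000e+00 -3.9067e+01  1.8741e+01  4.2200e+00  1.1000e-02 -0.0000e+00]
tcp_pos [146.478 606.983 232.457]
orientation [-1.571 -0.002 -1.808]
force [ 0.659  0.687 -0.274]
torque [ 0.006  0.015 -0.009]
width 1.001
11.0
scene [[403.7, 0.0, 285.9], [0.0, 403.7, 208.7], [0.0, 0.0, 1.0]] -0.054507293018044245 [[0.423, 0.906, -0.0], [0.549, -0.256, -0.795], [-0.721, 0.336, -0.606]] [-223.4 -281.7 1475.7] cam [1313. -366.  670.]
top [[507.1, 0.0, 274.4], [0.0, 507.1, 203.4], [0.0, 0.0, 1.0]] -0.01725142030030793 [[0.013, -1.0, 0.0], [-0.982, -0.013, -0.188], [0.188, 0.002, -0.982]] [ -53.1  592.4 1481.2] cam [ 304.  -49. 1566.]
```

View pics/scene0.png

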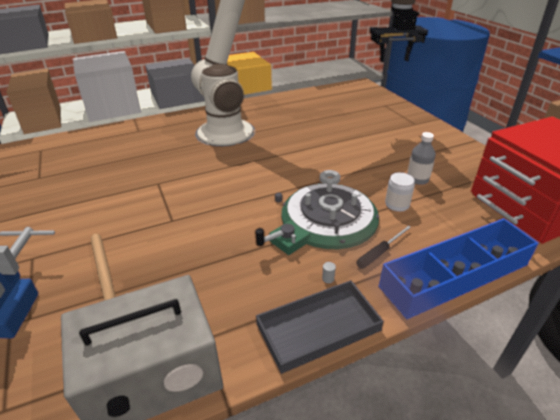

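View pics/top0.png

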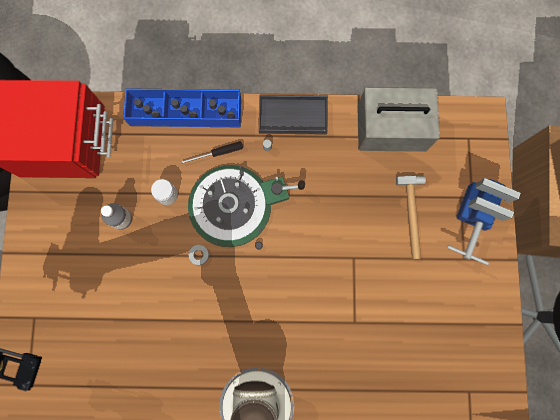

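The overview shows the green stand at about (228,203) in top and (330,215) in scene. The clamp knob is at about (300,185) in top, the socket at (267,144), and the nut at (259,245). Next I'll zoom in on the stand.

```bash
python3 - <<'E'
import cv2
a=cv2.imread("pics/top0.png")[130:280,170:330]; cv2.imwrite("pics/topz.png",cv2.resize(a,(640,600),interpolation=cv2.INTER_CUBIC))
a=cv2.imread("pics/scene0.png")[160:290,240:400]; cv2.imwrite("pics/scenez.png",cv2.resize(a,(738,600),interpolation=cv2.INTER_CUBIC))
E
```

```text
(no output)
```

View pics/topz.png

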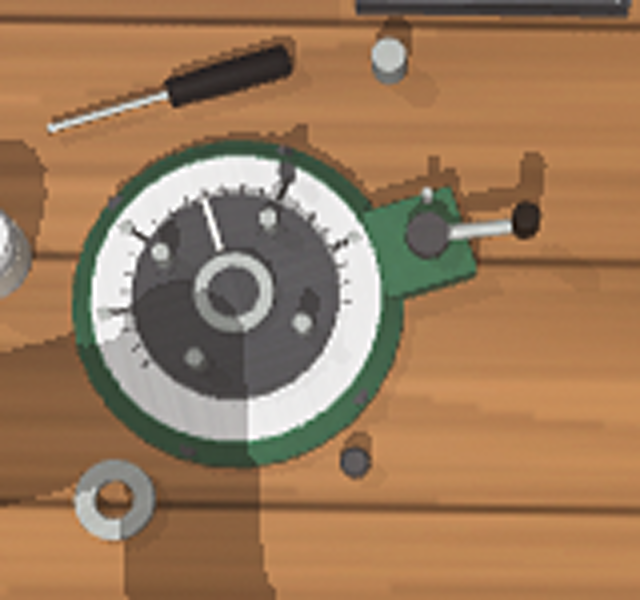

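View pics/scenez.png

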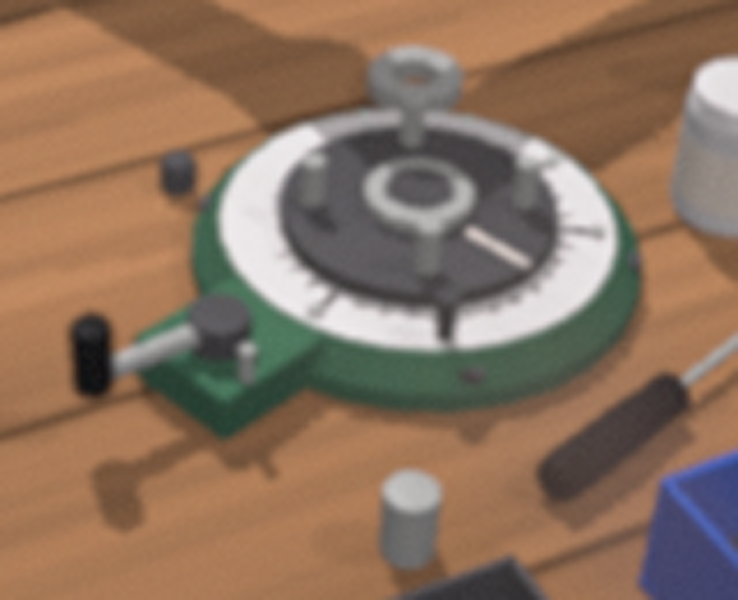

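```bash
cat > h.py <<'E'
import cv2, numpy as np, pickle
from plant import sensors, optics
def load(n): return pickle.load(open(n+".pkl","rb"))
def snap(n,tag):
    d=optics.get_image(n); cv2.imwrite(f"pics/{n}{tag}.png",d["pixels"][:,:,::-1]); pickle.dump(d,open(f"{n}{tag}.pkl","wb")); return d
def ray(d,uv):
    p=cv2.undistortPoints(np.array(uv,float).reshape(-1,1,2),d["K"],np.array([d["k1"],0,0,0])).reshape(-1,2)
    v=np.c_[p,np.ones(len(p))]@d["R"]; return -d["R"].T@d["t"],v
def plane(d,uv,z):
    c,v=ray(d,uv); s=(z-c[2])/v[:,2]; return (c+v*s[:,None])[:,:2]
def proj(d,X):
    X=np.array(X,float).reshape(-1,1,3)
    return cv2.projectPoints(X,cv2.Rodrigues(d["R"])[0],d["t"],d["K"],np.array([d["k1"],0,0,0.]))[0].reshape(-1,2)
def rect(d,c,z,half=150,ppm=2.0,yaw=0):
    # rectified overhead map at height z: image up=+x, left=+y, centred at c; ppm px/mm
    n=int(2*half*ppm); j,i=np.meshgrid(np.arange(n),np.arange(n))
    x=c[0]+half-i/ppm; y=c[1]+half-j/ppm
    uv=proj(d,np.stack([x,y,np.full_like(x,z)],-1).reshape(-1,3)).reshape(n,n,2).astype(np.float32)
    return cv2.remap(d["pixels"],uv,None,cv2.INTER_CUBIC)[:,:,::-1]
E
python3 - <<'E'
from h import *
d=load("top0"); P=d["pixels"].astype(int)
def z2p(x,y): return [170+(x+.5)/4-.5,130+(y+.5)/4-.5]
c=plane(d,[z2p(234,291)],52)[0]; print("hub c rough",c)
# white ring outer: mask light & low saturation
hsv=cv2.cvtColor(d["pixels"],cv2.COLOR_RGB2HSV)
m=((hsv[...,1]<40)&(hsv[...,2]>110)).astype(np.uint8)
m[:, :]*=1; roi=np.zeros_like(m); cv2.circle(roi,(228,203),39,1,-1); m*=roi
cs=max(cv2.findContours(m,cv2.RETR_EXTERNAL,cv2.CHAIN_APPROX_NONE)[0],key=cv2.contourArea)
q=plane(d,cv2.convexHull(cs).reshape(-1,2),30).astype(np.float32)
e=cv2.fitEllipse(q); print("ring",e)
for z,t in((30,'30'),(42,'42'),(72,'72')):
    r=rect(d,e[0],z,half=120,ppm=2.5); cv2.imwrite(f"pics/r{t}.png",r)
E
```

```text
hub c rough [595.09619862  95.4841269 ]
ring ((594.8230590820312, 96.3388671875), (223.62142944335938, 224.03512573242188), 99.36865997314453)
```

View pics/r30.png

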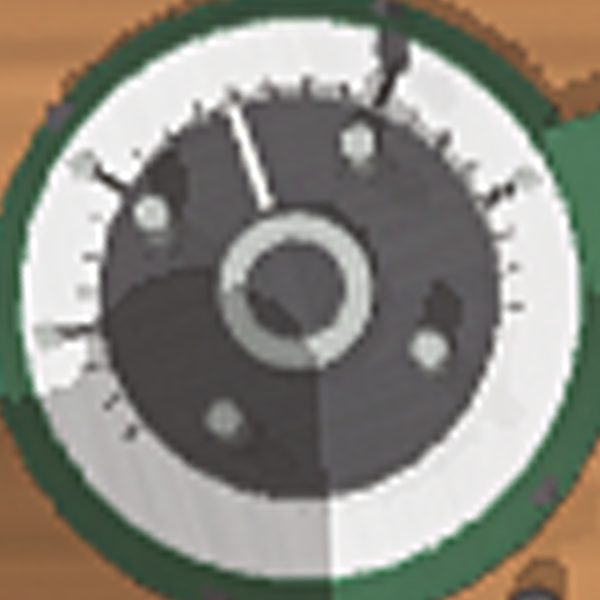

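View pics/r72.png

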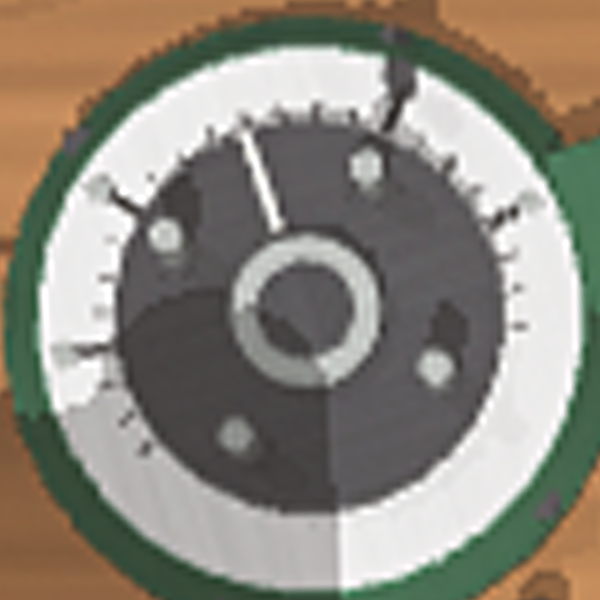

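View pics/r42.png

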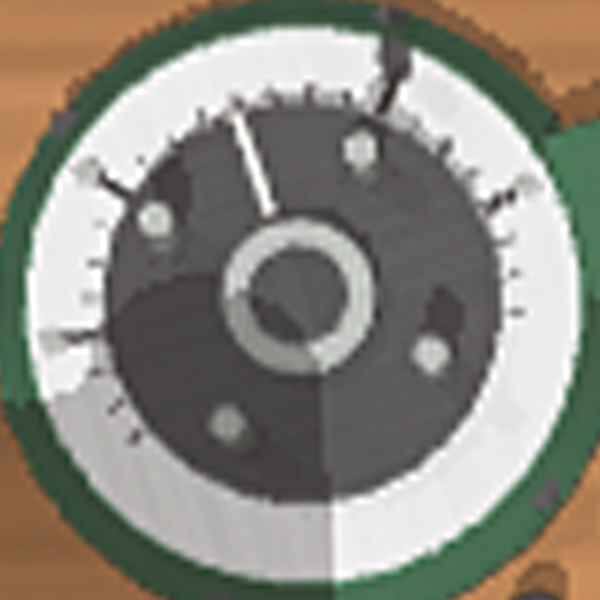

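The views agree: the stand centre is at about (595,96) and its yaw is about 18°. The pin is on the -40° bold line, at about (392,45) in r30, with screws at (84,163), (47,337) and (527,178). The index line runs (239,118) to (270,212) in r42, so the hub is at about 0 and needs about -40°. I'll push stud0 clockwise along the chord. First move: transit with the gripper shut.

```bash
cat >> h.py <<'E'
def to(target,yaw=None):
    o=sensors.get_obs(); r=o["orientation"]; y=r[2]
    R=cv2.Rodrigues(np.array([0,0,y]))[0]@cv2.Rodrigues(np.array([0,r[1],0.]))[0]@cv2.Rodrigues(np.array([r[0],0.,0.]))[0]
    print("t",o["time"],"pos",np.round(o["tcp_pos"],1),"yaw",round(y,3),"F",np.round(o["force"],1),"tool shift",np.round(R.T@(np.array(target)-o["tcp_pos"]),1))
E
python3 -m jog '[[0,[8,0,14],0],[0,[15.8,0,27.5],0],[0,[15.8,0,27.5],0],[0,[15.8,0,27.5],0],[0,[15.8,0,27.5],0],[0,[15.8,0,27.5],0],[0,[15.8,0,27.5],0],[0,[15.8,0,27.5],0],[0,[15.8,0,27.5],0],[0,[15.8,0,27.5],0],[0,[15.8,0,27.5],0],[0,[15.8,0,27.5],0]]'
python3 -m jog '[[0,[15.8,0,27.5],0],[0,[15.8,0,27.5],0],[0,[15.8,0,27.5],0],[0,[15.8,0,27.5],0],[0,[15.8,0,27.5],0],[0,[15.8,0,27.5],0],[0,[8,0,14],0.12],[0,[0,0,0],0.12],[0,[0,0,0],0.12],[0,[0,0,0],0.12],[0,[0,0,0],0.103],[0,[0,0,0],0]]'
python3 -c "
from h import *
to([606.3,171.7,100])"
```

```text
time: 1.1
tcp_pos: [412.4, 354.4, 233.4]
orientation: [-1.571, -0.0, -1.808]
force: [1.1, 0.5, -0.0]
width: 0.175
time: 2.1
tcp_pos: [561.2, 213.6, 233.1]
orientation: [-1.571, -0.001, -2.393]
force: [0.8, 0.6, 1.4]
width: 0.009
t 2.1 pos [561.2 213.6 233.1] yaw -2.393 F [0.8 0.6 1.4] tool shift [ -4.7 133.1  61.5]
```

```bash
python3 -m jog '[[0,[-1,0,15],0],[0,[-2,0,23],0],[0,[-2,0,23],0],[0,[0,25,0],0],[0,[0,35,0],0],[0,[0,35,0],0],[0,[0,30,0],0],[0,[0,8,0],0],[0,[0,0,0],0],[0,[0,0,0],0]]'
python3 -c "
from h import *
to([606.3,171.7,61]); snap('scene','1'); snap('top','1')
for n,b in(('scene',(160,290,250,410)),('top',(130,280,150,310))):
    a=cv2.imread(f'pics/{n}1.png')[b[0]:b[1],b[2]:b[3]]; cv2.imwrite(f'pics/{n}1z.png',cv2.resize(a,None,fx=4,fy=4,interpolation=2))
"
```

```text
time: 2.93
tcp_pos: [607.6, 173.6, 101.6]
orientation: [-1.57, 0.001, -2.389]
force: [-0.6, 0.2, 0.3]
width: 0.01
t 2.9333 pos [607.6 173.6 101.6] yaw -2.389 F [-0.6  0.2  0.3] tool shift [ 2.3 40.6  0.4]
```

View pics/scene1z.png

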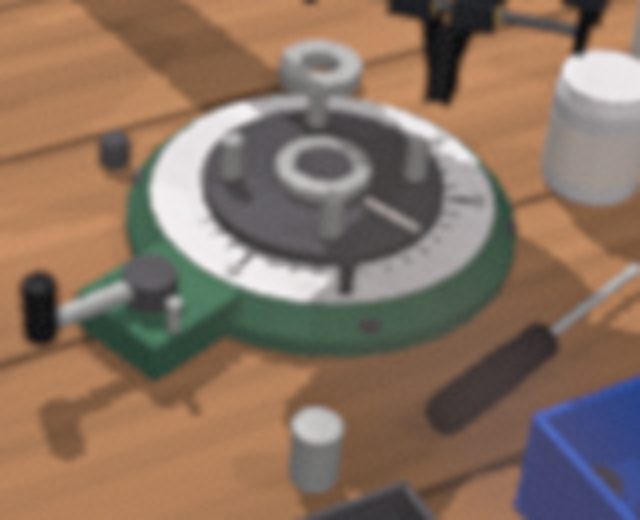

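View pics/top1z.png

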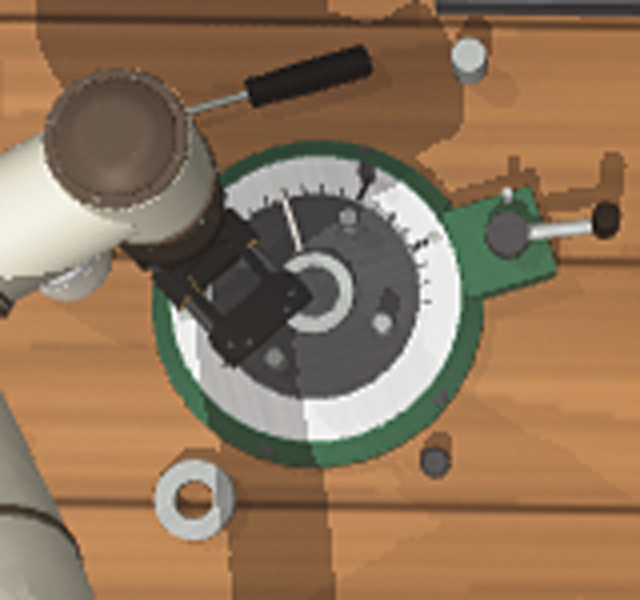

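The fingertip at (440,95) in the scene crop hangs to the left of stud0 (415,160) and clear of the can. The pin is upright at (345,275). Now I'll descend and approach.

```bash
python3 -m jog '[[0,[1,10,0],0],[0,[1,15,0],0],[0,[0,12,0],0],[0,[0,4,0],0],[0,[0,0,0],0],[0,[0,0,3],0],[0,[0,0,3],0],[0,[0,0,2],0],[0,[0,0,0],0]]'
python3 -m jog '[[0,[0,0,2],0],[0,[0,0,2],0],[0,[0,0,2],0],[0,[0,0,2],0],[0,[0,0,0],0]]'
python3 -c "
from h import *
to([641.2,134.5,61]); snap('scene','2'); snap('top','2')
for n,b in(('scene',(160,290,250,410)),('top',(130,280,150,310))):
    a=cv2.imread(f'pics/{n}2.png')[b[0]:b[1],b[2]:b[3]]; cv2.imwrite(f'pics/{n}2z.png',cv2.resize(a,None,fx=4,fy=4,interpolation=2))
"
```

```text
time: 3.78
tcp_pos: [611.6, 166.0, 60.2]
orientation: [-1.57, 0.001, -2.391]
force: [-0.2, 0.7, 0.1]
width: 0.003
time: 4.2
tcp_pos: [616.5, 160.4, 59.6]
orientation: [-1.571, 0.0, -2.391]
force: [-0.9, 2.8, 0.5]
width: 0.007
t 4.2 pos [616.5 160.4  59.6] yaw -2.391 F [-0.9  2.8  0.5] tool shift [-0.4 -1.4 35.8]
```

View pics/scene2z.png

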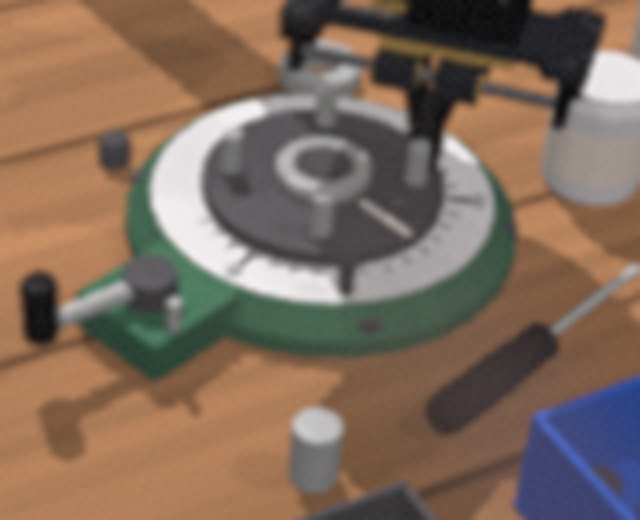

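The finger is on stud0 at (418,165). The force is about 3 N, and the index tip has moved slightly to (410,235). I'll keep pushing along the chord.

```bash
python3 -m jog '[[0,[0,0,2],0],[0,[0,0,2.5],0],[0,[0,0,2.5],0],[0,[0,0,2.5],0],[0,[0,0,2.5],0],[0,[0,0,2.5],0],[0,[0,0,2.5],0],[0,[0,0,2.5],0],[0,[0,0,2.5],0],[0,[0,0,2.5],0],[0,[0,0,2],0],[0,[0,0,1],0]]'
python3 -m jog '[[0,[0,0,1],0],[0,[0,0,1],0],[0,[0,0,0],0],[0,[0,0,0],0]]'
python3 -c "
from h import *
to([641.2,134.5,61]); snap('scene','3'); snap('top','3')
for n,b in(('scene',(160,290,250,410)),('top',(130,280,150,310))):
    a=cv2.imread(f'pics/{n}3.png')[b[0]:b[1],b[2]:b[3]]; cv2.imwrite(f'pics/{n}3z.png',cv2.resize(a,None,fx=4,fy=4,interpolation=2))
"
```

```text
time: 5.3
tcp_pos: [635.1, 139.7, 59.6]
orientation: [-1.571, -0.001, -2.391]
force: [-0.2, 2.6, 0.8]
width: 0.005
time: 5.63
tcp_pos: [636.1, 138.2, 59.4]
orientation: [-1.571, -0.001, -2.391]
force: [-0.1, 0.6, -0.1]
width: 0.006
t 5.6333 pos [636.1 138.2  59.4] yaw -2.391 F [-0.1  0.6 -0.1] tool shift [-1.2 -1.6  6.2]
```

View pics/scene3z.png

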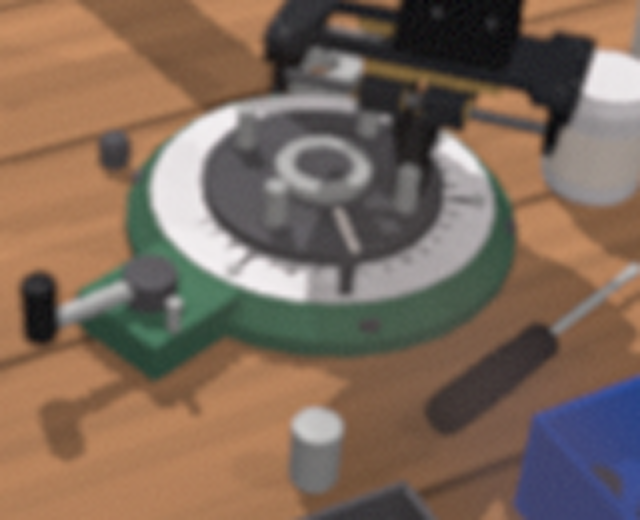

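View pics/top3z.png

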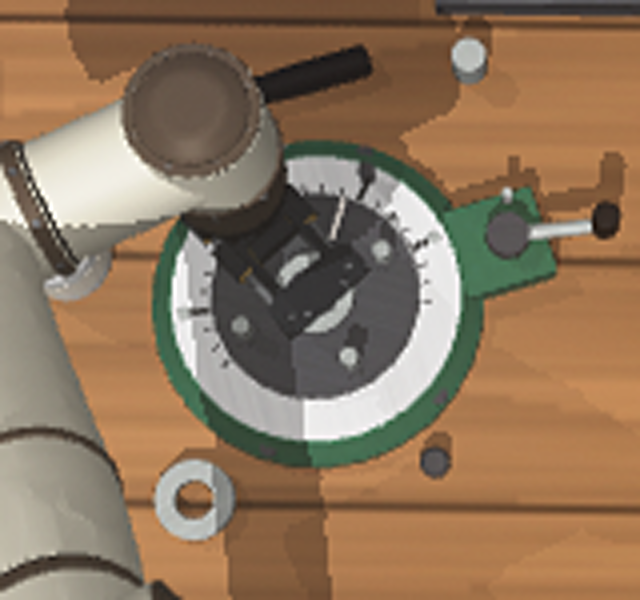

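```bash
cat >> h.py <<'E'
C=np.array([594.82,96.34])
def samp(d,c,z,r,a):
    R,A=np.meshgrid(r,a); X=np.stack([c[0]+R*np.cos(A),c[1]+R*np.sin(A),np.full_like(R,z)],-1)
    uv=proj(d,X.reshape(-1,3)).reshape(*R.shape,2).astype(np.float32)
    return cv2.remap(cv2.cvtColor(d["pixels"],cv2.COLOR_RGB2GRAY).astype(np.float32),uv,None,cv2.INTER_LINEAR)
def line(d,z,r,a0,w=12,dark=False,c=None):
    # line fit: per-radius centroid across the tangential direction; returns angle (deg) at outer/pin circle & direction
    c=C if c is None else c
    a=np.radians(a0+np.linspace(-w,w,121)); I=samp(d,c,z,r,a); I=-I if dark else I
    I=I-np.median(I,0); pk=I.max(0); I=np.clip(I-0.35*pk,0,None); I*=I>0
    ac=(I*a[:,None]).sum(0)/I.sum(0)
    P=np.c_[c[0]+r*np.cos(ac),c[1]+r*np.sin(ac)]
    vx,vy,x0,y0=cv2.fitLine(P.astype(np.float32),cv2.DIST_HUBER,0,.01,.01).ravel()
    if vx*np.cos(np.radians(a0))+vy*np.sin(np.radians(a0))<0: vx,vy=-vx,-vy
    return np.degrees(ac.mean()),np.degrees(np.arctan2(vy,vx)),np.degrees(ac.std()),P
E
python3 - <<'E'
from h import *
for n,a in(("top0",18.4),("scene0",18.4),("top2",16),("scene2",14),("top3",-15),("scene3",-15)):
    d=load(n); L=line(d,42,np.arange(42,76,2.),a); print(n,"index",np.round(L[:3],2))
for n in("top0","scene0"):
    d=load(n)
    for b in(58.1,98.1,-21.9,-61.9):
        L=line(d,30,np.arange(83,94,1.5),b,w=4,dark=True); print(n,b,np.round(L[:3],2))
# ellipse centre in scene
for n in("top0","scene0"):
    d=load(n); u=proj(d,[[*C,42]])[0]; print(u)
E
```

```text
top0 index [19.06 19.21  0.14]
scene0 index [20.27 18.85  0.26]
top2 index [13.26 13.09  0.21]
scene2 index [14.62 13.37  0.25]
top3 index [-15.12 -15.68   0.89]
scene3 index [-14.36 -15.33   0.27]
top0 58.1 [57.92 59.23  0.12]
top0 98.1 [97.83 99.74  0.16]
top0 -21.9 [-21.86 -24.58   0.2 ]
top0 -61.9 [-61.97 -55.77   0.34]
scene0 58.1 [59.17 54.02  0.2 ]
scene0 98.1 [ 96.92 131.06   1.51]
scene0 -21.9 [-19.59 -27.88   0.33]
scene0 -61.9 [-61.83 -57.23   0.2 ]
[228.13529741 203.07993413]
[330.02164996 203.62608858]
```

The index is now at about -15.4° in world terms. The pin line is at -22.0°, from all four bold lines in the top view. About 6.7 mm is left to push, so I'll do 5 mm and measure again.

```bash
python3 -m jog '[[0,[0,0,1],0],[0,[0,0,1],0],[0,[0,0,1],0],[0,[0,0,1],0],[0,[0,0,1],0],[0,[0,0,0],0],[0,[0,0,0],0],[0,[0,0,0],0]]'
python3 -c "
from h import *
to([641.2,134.5,61]); snap('scene','4'); snap('top','4')
for n in ('top4','scene4'):
    d=load(n); print(n,np.round(line(d,42,np.arange(42,76,2.),-20,w=10)[:3],2))
a=cv2.imread('pics/top4.png')[130:280,150:310]; cv2.imwrite('pics/top4z.png',cv2.resize(a,None,fx=4,fy=4,interpolation=2))
"
```

```text
time: 6.4
tcp_pos: [639.3, 134.8, 59.1]
orientation: [-1.571, -0.001, -2.391]
force: [-3.3, 0.1, -0.5]
width: 0.006
t 6.4 pos [639.3 134.8  59.1] yaw -2.391 F [-3.3  0.1 -0.5] tool shift [-1.2 -1.9  1.6]
top4 [-19.69 -19.94   0.35]
scene4 [-19.02 -20.17   0.24]
```

View pics/top4z.png

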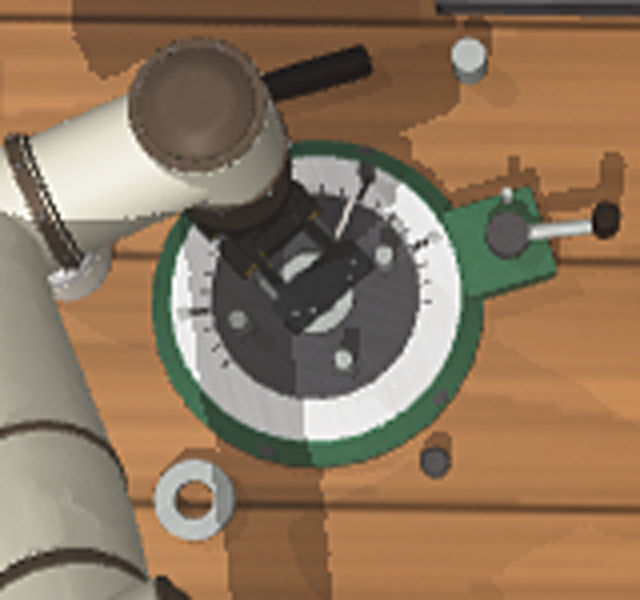

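The index is at about -20°, just short of the bold line at the pin (365,185). Another 2 mm should do it.

```bash
python3 -m jog '[[0,[0,0,0.7],0],[0,[0,0,0.7],0],[0,[0,0,0.6],0],[0,[0,0,0],0],[0,[0,0,0],0],[0,[0,0,0],0]]'
python3 -c "
from h import *
to([641.2,134.5,61]); snap('scene','5'); snap('top','5')
for n in ('top5','scene5'):
    d=load(n); print(n,np.round(line(d,42,np.arange(42,76,2.),-22,w=10)[:3],2))
"
```

```text
time: 7.0
tcp_pos: [640.3, 133.3, 59.1]
orientation: [-1.572, -0.002, -2.391]
force: [-5.3, 0.2, -0.1]
width: 0.002
t 7.0 pos [640.3 133.3  59.1] yaw -2.391 F [-5.3  0.2 -0.1] tool shift [-1.5 -1.9 -0.3]
top5 [-21.4  -23.23   1.34]
scene5 [-20.86 -21.9    0.22]
```

The contact force rose a little, so I'll back off, lift clear, stage to the robot's side of the clamp, and look with no occlusion.

```bash
python3 -m jog '[[0,[0,0,-3],0],[0,[0,0,-6],0],[0,[0,0,-6],0],[0,[0,-10,0],0],[0,[0,-30,0],0],[0,[0,-35,0],0],[0,[0,-35,0],0],[0,[0,-25,0],0],[0,[0,0,0],0]]'
python3 -c "
from h import *
to([500,-170,190])"
```

```text
time: 7.85
tcp_pos: [634.9, 146.0, 203.6]
orientation: [-1.563, 0.015, -2.389]
force: [0.6, 0.2, 0.2]
width: 0.005
t 7.85 pos [634.9 146.  203.6] yaw -2.389 F [0.6 0.2 0.2] tool shift [314.7  10.  138.3]
```

```bash
python3 -m jog '[[0,[16,0,7],0],[0,[30,0,13],0],[0,[30,0,13],0],[0,[30,0,13],0],[0,[30,0,13],0],[0,[30,0,13],0],[0,[30,0,13],0],[0,[30,0,13],0],[0,[30,0,13],0],[0,[30,0,13],0],[0,[28,0,13],0],[0,[0,0,0],0]]'
python3 -c "
from h import *
to([500,-170,190]); snap('scene','6'); snap('top','6')
for n in ('top6','scene6'):
    d=load(n); print(n,np.round(line(d,42,np.arange(42,76,2.),-22,w=10)[:3],2))
    if n=='top6': 
        for b in(58.,98.,-22,-62): print(b,np.round(line(d,30,np.arange(83,94,1.5),b,w=4,dark=True)[:3],2))
d=load('top6');cv2.imwrite('pics/r6.png',rect(d,C,42,half=120,ppm=2.5))
a=cv2.imread('pics/scene6.png')[160:290,250:410]; cv2.imwrite('pics/scene6z.png',cv2.resize(a,None,fx=4,fy=4,interpolation=2))
a=cv2.imread('pics/top6.png')[130:280,170:330]; cv2.imwrite('pics/top6z.png',cv2.resize(a,None,fx=4,fy=4,interpolation=2))
"
```

```text
time: 8.85
tcp_pos: [493.2, -173.1, 195.6]
orientation: [-1.569, 0.001, -2.395]
force: [0.5, 0.7, 0.1]
width: 0.007
t 8.85 pos [ 493.2 -173.1  195.6] yaw -2.395 F [0.5 0.7 0.1] tool shift [-7.1  5.7  2.3]
top6 [-23.17 -16.96   2.85]
58.0 [57.97 57.69  0.14]
98.0 [ 97.8  100.83   0.17]
-22 [-21.92 -24.57   0.17]
-62 [-60.22 -85.57   1.06]
scene6 [-20.87 -21.91   0.21]
```

View pics/r6.png

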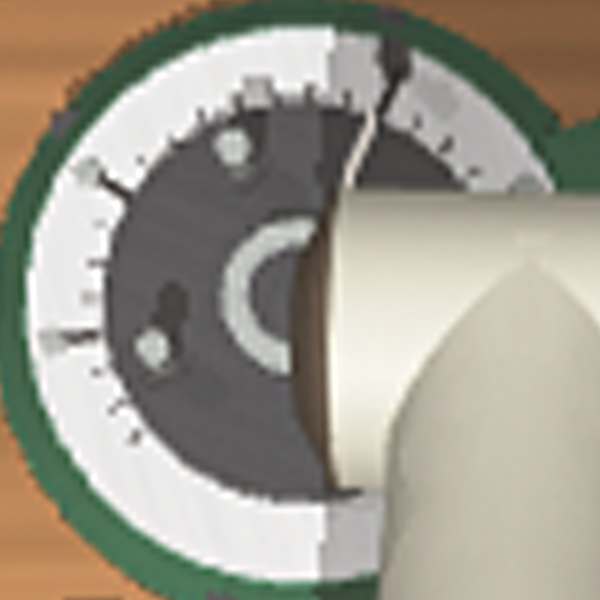

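View pics/scene6z.png

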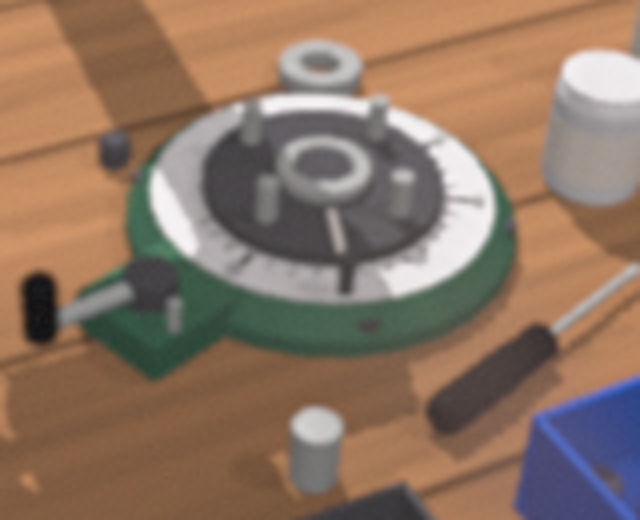

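View pics/top6z.png

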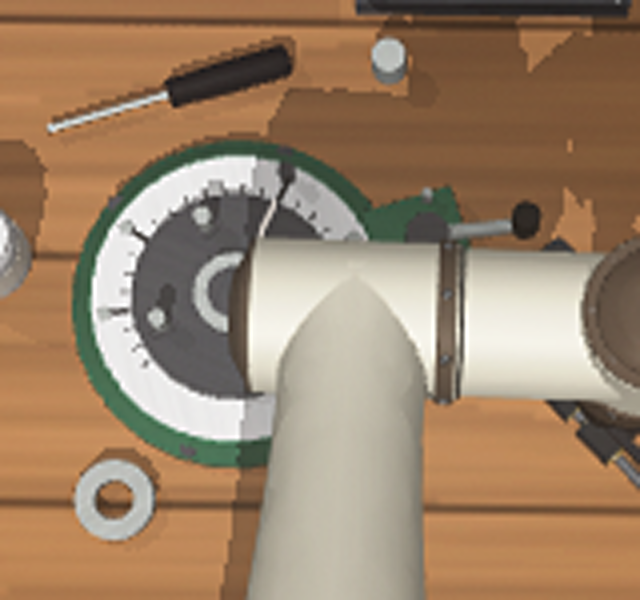

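The scene view is clear: the index tip at (342,250) runs into the bold line and pin at (346,275). The line fit gives -21.9° against the pin at -22.0°. The arm hides half the hub in the top view. Next I'll locate the knob, pivot, socket and nut.

```bash
python3 - <<'E'
from h import *
d=load("top0"); s=load("scene0")
def blob(d,box,hi):
    g=cv2.cvtColor(d["pixels"],cv2.COLOR_RGB2GRAY); x0,y0,x1,y1=box
    m=(g[y0:y1,x0:x1]<hi).astype(np.uint8); n,l,st,ce=cv2.connectedComponentsWithStats(m,connectivity=4); i=1+np.argmax(st[1:,4]); print(st[i],ce[i]+[x0,y0]); return ce[i]+[x0,y0],st[i]
kt,_=blob(d,(294,176,310,194),38); ks,_=blob(s,(252,225,268,248),40)
print("knob top-view z76",plane(d,[kt],76),"z60",plane(d,[kt],60)," scene z55",plane(s,[ks],55))
Y=np.radians(18); p=C+155*np.array([np.sin(Y),-np.cos(Y)]); print("pivot",p, "proj",proj(d,[[*p,50]]),proj(s,[[*p,50]]))
for a in(0,.1,.2,.3): 
    w=Y-np.radians(110)+a; k=p+75*np.array([np.cos(w),np.sin(w)]); print(a,k,proj(d,[[*k,76],[*k,55]]).round(1).tolist(),proj(s,[[*k,55]]).round(1))
w=Y-np.radians(110)+1.3; print("end",p+75*np.array([np.cos(w),np.sin(w)]),np.degrees(w))
print("socket",plane(d,[[267,143.5]],40),plane(d,[[170+388/4,130+55/4]],40))
# stud check
for n,idx in(("top0",19.1),("top6",-22)):
    r=load(n)
    for k in range(4):
        a=np.radians(idx+45+90*k); u=proj(r,[[*(C+60*np.array([np.cos(a),np.sin(a)])),72]])[0]; x,y=np.round(u).astype(int)
        g=cv2.cvtColor(r["pixels"],cv2.COLOR_RGB2GRAY)[y-5:y+6,x-5:x+6].astype(float); m=np.clip(g-130,0,None)
        if m.sum()>0:
            cy=(m.sum(1)@np.arange(11))/m.sum()+y-5; cx=(m.sum(0)@np.arange(11))/m.sum()+x-5; q=plane(r,[[cx,cy]],70)[0]-C
            print(n,k,"implied index",np.round(np.degrees(np.arctan2(q[1],q[0]))-45-90*k,1),np.round(np.hypot(*q),1))
E
```

```text
[ 5 11  3  2  4] [300.  187.5]
[ 4  7  8 14 78] [259.61538462 238.42307692]
knob top-view z76 [[ 638.88472756 -121.77224587]] z60 [[ 642.47695259 -122.55481429]]  scene z55 [[ 657.74683332 -126.72653254]]
pivot [642.71763413 -51.07376003] proj [[276.4943451 187.840404 ]] [[286.69817786 227.31722585]]
0 [ 640.10017188 -126.02807205] [[301.4, 187.1], [301.1, 188.6]] [[257.  233.8]]
0.1 [ 647.59619335 -125.9149229 ] [[301.4, 184.7], [301.0, 186.2]] [[258.3 235.7]]
0.2 [ 655.04346987 -125.05398558] [[301.1, 182.3], [300.8, 183.9]] [[259.8 237.5]]
0.3 [ 662.36759071 -123.45386231] [[300.6, 179.9], [300.2, 181.5]] [[261.7 239.2]]
end [714.24030693 -73.64602787] -17.51548663299298
socket [[786.95549305 -19.58572619]] [[786.13870851 -19.59859801]]
top0 0 implied index 16.3 68.5
top0 1 implied index 19.2 60.1
top0 2 implied index -341.3 60.3
top0 3 implied index -341.5 63.0
top6 0 implied index -21.0 70.2
top6 1 implied index -20.2 63.3
top6 2 implied index -377.5 58.1
top6 3 implied index -387.3 58.5
```

```bash
python3 - <<'E'
from h import *
s=load("scene0"); hsv=cv2.cvtColor(s["pixels"],cv2.COLOR_RGB2HSV)
m=((hsv[...,1]<45)&(hsv[...,2]>105)).astype(np.uint8)
roi=np.zeros_like(m); u=proj(s,[[C[0]+114*np.cos(a),C[1]+114*np.sin(a),30] for a in np.linspace(0,6.28,90)]).astype(np.int32); cv2.fillPoly(roi,[u],1); m*=roi
cs=max(cv2.findContours(m,cv2.RETR_EXTERNAL,cv2.CHAIN_APPROX_NONE)[0],key=cv2.contourArea)
q=plane(s,cv2.convexHull(cs).reshape(-1,2),30).astype(np.float32); e=cv2.fitEllipse(q); print(e)
for cs_ in (np.array(e[0]),C+[1.3,.4],C+[0,1.2]):
  for n,a in(("scene0",19),("scene6",-22)):
    print(np.round(cs_,1),n,"index",np.round(line(load(n),42,np.arange(42,76,2.),a,c=cs_,w=10)[:3],2),"pin line z30",np.round(line(load(n),30,np.arange(82,88,1.),-22,w=4,dark=True,c=cs_)[:3],2),"-80",np.round(line(load(n),30,np.arange(83,94,1.5),-62,w=4,dark=True,c=cs_)[:3],2),"+40",np.round(line(load(n),30,np.arange(83,94,1.5),58,w=4,dark=True,c=cs_)[:3],2))
cv2.imwrite('pics/rs6.png',np.hstack([rect(load("scene6"),C,30,half=120,ppm=1.6),rect(load("scene6"),C,42,half=120,ppm=1.6)]))
E
```

```text
((593.4907836914062, 96.337890625), (227.75811767578125, 229.93325805664062), 54.414859771728516)
[593.5  96.3] scene0 index [19.85 18.92  0.25] pin line z30 [-19.24 -21.87   0.05] -80 [-61.1  -56.57   0.2 ] +40 [58.45 55.08  0.13]
[593.5  96.3] scene6 index [-20.34 -21.83   0.28] pin line z30 [-19.22 -20.88   0.04] -80 [-61.09 -57.79   0.16] +40 [58.53 52.18  0.25]
[596.1  96.7] scene0 index [20.3  18.67  0.28] pin line z30 [-19.65 -27.61   0.16] -80 [-62.68 -57.46   0.22] +40 [59.71 52.58  0.28]
[596.1  96.7] scene6 index [-21.75 -21.92   0.1 ] pin line z30 [-19.65 -29.73   0.21] -80 [-62.68 -59.     0.17] +40 [59.72 49.71  0.4 ]
[594.8  97.5] scene0 index [19.1  19.04  0.17] pin line z30 [-19.66 -27.61   0.16] -80 [-62.28 -55.75   0.28] +40 [58.71 52.9   0.23]
[594.8  97.5] scene6 index [-21.99 -21.89   0.06] pin line z30 [-19.63 -28.71   0.19] -80 [-62.26 -56.94   0.25] +40 [58.72 49.93  0.35]
```

View pics/rs6.png

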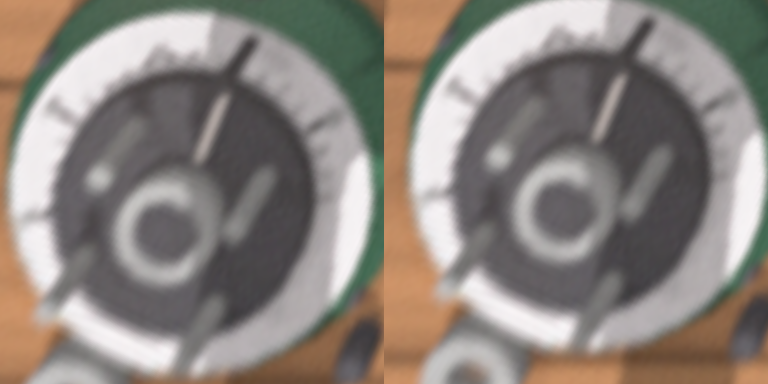

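Alignment is consistent: the index is at -22.0° in the scene view with a consistent centre, and the pin line is at -22.0°. The knob is at about (652,-125) with the clamp at about 0.15–0.2, and its end point is (714,-74). The socket at (786,-20) is well clear. The shut fingers' -x face already points along the chord at +43°.

```bash
python3 -c "
from h import *
to([629,-153,62])"
```

```text
t 8.95 pos [ 495.  -170.7  195.6] yaw -2.392 F [ 0.6 -0.1 -1.3] tool shift [-109.9  133.9   78.1]
```

```bash
python3 -m jog '[[0,[-15,0,11],0],[0,[-24,0,17],0],[0,[-24,0,17],0],[0,[-24,0,17],0],[0,[-23,0,16],0],[0,[0,20,0],0],[0,[0,35,0],0],[0,[0,35,0],0],[0,[0,0,0],0],[0,[0,0,0],0]]'
python3 -c "
from h import *
to([629,-153,62]); snap('scene','7')
a=cv2.imread('pics/scene7.png')[180:290,200:360]; cv2.imwrite('pics/scene7z.png',cv2.resize(a,None,fx=4,fy=4,interpolation=2))
"
```

```text
time: 9.78
tcp_pos: [628.1, -150.7, 103.3]
orientation: [-1.573, -0.003, -2.389]
force: [1.3, -0.5, 1.5]
width: 0.006
t 9.7833 pos [ 628.1 -150.7  103.3] yaw -2.389 F [ 1.3 -0.5  1.5] tool shift [ 0.8 41.3  2.3]
```

View pics/scene7z.png

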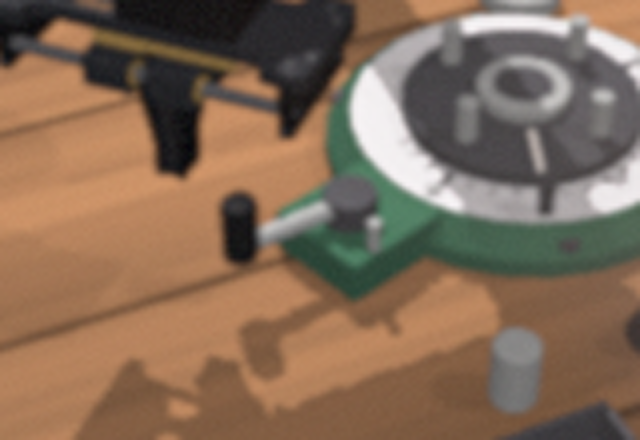

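The fingertip (175,170) is behind the knob (240,225), with its push direction free. Now I'll descend and push.

```bash
python3 -m jog '[[0,[0,12,1],0],[0,[0,17,1],0],[0,[0,12,0],0],[0,[0,0,0],0],[0,[-2,0,0],0],[0,[-3,0,0],0],[0,[-3,0,0],0],[0,[-2,0,0],0],[0,[-2,0,0],0],[0,[-2,0,0],0],[0,[-2,0,0],0],[0,[0,0,0],0]]'
python3 -c "
from h import *
to([695,-92,62]); snap('scene','8')
a=cv2.imread('pics/scene8.png')[180:290,200:360]; cv2.imwrite('pics/scene8z.png',cv2.resize(a,None,fx=4,fy=4,interpolation=2))
"
```

```text
time: 10.83
tcp_pos: [641.6, -142.5, 63.7]
orientation: [-1.571, -0.001, -2.39]
force: [0.5, -1.6, 0.6]
width: 0.006
t 10.8333 pos [ 641.6 -142.5   63.7] yaw -2.39 F [ 0.5 -1.6  0.6] tool shift [-73.5   1.7  -0.5]
```

View pics/scene8z.png

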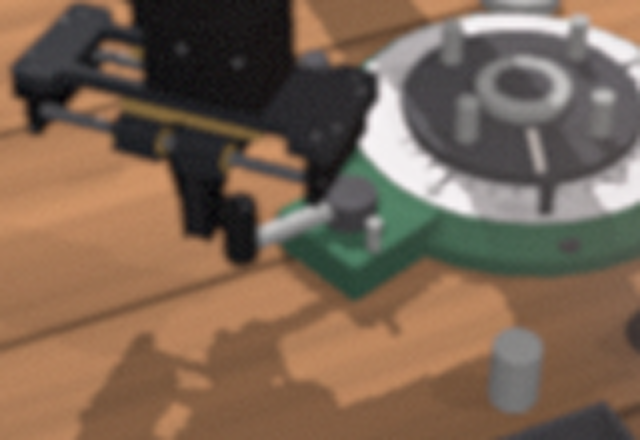

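The finger just meets the knob, and the hub is unmoved. I'll push on.

```bash
python3 -m jog '[[0,[-2,0,0],0],[0,[-3,0,0],0],[0,[-3,0,0],0],[0,[-3,0,0],0],[0,[-3,0,0],0],[0,[-3,0,0],0],[0,[-3,0,0],0],[0,[-3,0,0],0],[0,[-3,0,0],0],[0,[-3,0,0],0],[0,[-2,0,0],0],[0,[0,0,0],0]]'
python3 -c "
from h import *
to([695,-92,62]); snap('scene','9')
a=cv2.imread('pics/scene9.png')[180:290,200:360]; cv2.imwrite('pics/scene9z.png',cv2.resize(a,None,fx=4,fy=4,interpolation=2))
"
```

```text
time: 11.88
tcp_pos: [664.7, -120.3, 63.4]
orientation: [-1.571, 0.001, -2.39]
force: [0.1, -0.6, 0.5]
width: 0.002
t 11.8833 pos [ 664.7 -120.3   63.4] yaw -2.39 F [ 0.1 -0.6  0.5] tool shift [-41.4   1.5   0. ]
```

View pics/scene9z.png

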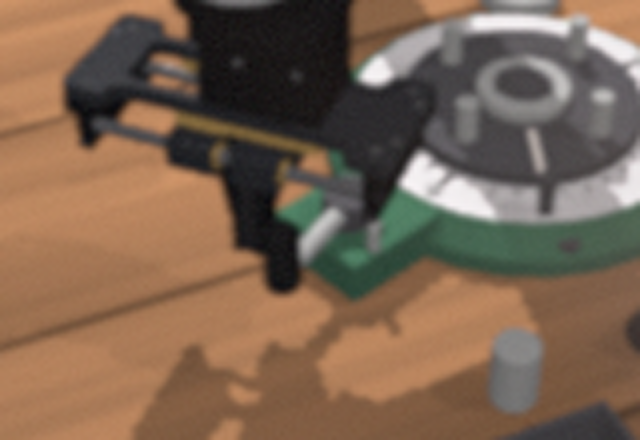

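The knob is following (285,260) and the hub is unmoved. I'll continue, slowing near the end.

```bash
python3 -m jog '[[0,[-2,0,0],0],[0,[-3,0,0],0],[0,[-3,0,0],0],[0,[-3,0,0],0],[0,[-3,0,0],0],[0,[-3,0,0],0],[0,[-3,0,0],0],[0,[-3,0,0],0],[0,[-3,0,0],0],[0,[-2,0,0],0],[0,[-2,0,0],0],[0,[0,0,0],0]]'
python3 -c "
from h import *
to([695,-92,62]); snap('scene','10'); snap('top','10')
a=cv2.imread('pics/scene10.png')[180:290,220:380]; cv2.imwrite('pics/scene10z.png',cv2.resize(a,None,fx=4,fy=4,interpolation=2))
"
```

```text
time: 12.93
tcp_pos: [686.4, -100.1, 63.5]
orientation: [-1.571, 0.0, -2.39]
force: [-0.2, -0.7, 1.0]
width: 0.005
t 12.9333 pos [ 686.4 -100.1   63.5] yaw -2.39 F [-0.2 -0.7  1. ] tool shift [-11.8   1.6  -0.1]
```

View pics/scene10z.png

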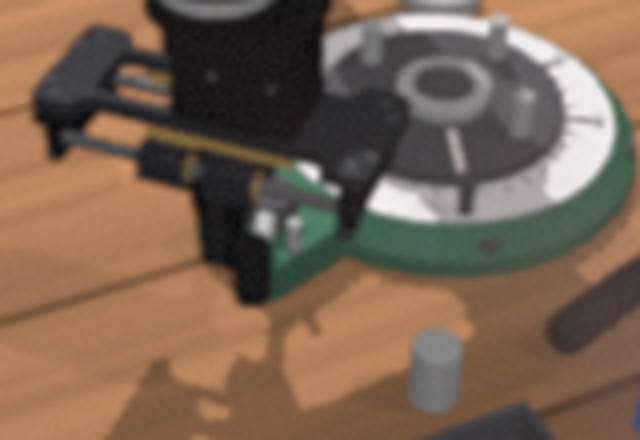

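```bash
python3 -m jog '[[0,[-1.5,0,0],0],[0,[-1.5,0,0],0],[0,[-1.5,0,0],0],[0,[-1.5,0,0],0],[0,[-1,0,0],0],[0,[-1,0,0],0],[0,[0,0,0],0]]'
python3 -m jog '[[0,[-1,0,0],0],[0,[-1,0,0],0],[0,[0,0,0],0]]'
python3 -m jog '[[0,[-1,0,0],0],[0,[0,0,0],0]]'
python3 -c "
from h import *
to([695,-92,62]); snap('scene','11'); snap('top','11')
d=load('scene11'); hs=d['pixels']
for a in (.9,1.0,1.1,1.2,1.3):
    w=np.radians(-92)+a; k=np.array([642.7,-51.1])+75*np.array([np.cos(w),np.sin(w)]); print(a,proj(d,[[*k,76],[*k,34]]).round(1).tolist())
a=cv2.imread('pics/scene11.png')[180:290,220:380]; cv2.imwrite('pics/scene11z.png',cv2.resize(a,None,fx=4,fy=4,interpolation=2))
"
```

```text
time: 13.62
tcp_pos: [691.9, -94.9, 63.3]
orientation: [-1.571, -0.0, -2.39]
force: [-2.2, -0.7, -0.5]
width: 0.007
time: 13.87
tcp_pos: [693.5, -93.7, 63.4]
orientation: [-1.571, -0.0, -2.39]
force: [-1.8, -0.3, -0.4]
width: 0.005
time: 14.03
tcp_pos: [694.2, -93.0, 63.4]
orientation: [-1.571, -0.0, -2.391]
force: [-2.1, -0.4, -0.1]
width: 0.002
t 14.0333 pos [694.2 -93.   63.4] yaw -2.391 F [-2.1 -0.4 -0.1] tool shift [-1.3  1.4 -0.2]
0.9 [[277.7, 239.3], [278.0, 253.2]]
1.0 [[281.0, 239.8], [281.2, 253.7]]
1.1 [[284.4, 240.1], [284.4, 253.9]]
1.2 [[287.8, 240.1], [287.7, 254.0]]
1.3 [[291.2, 239.9], [291.0, 253.8]]
```

View pics/scene11z.png

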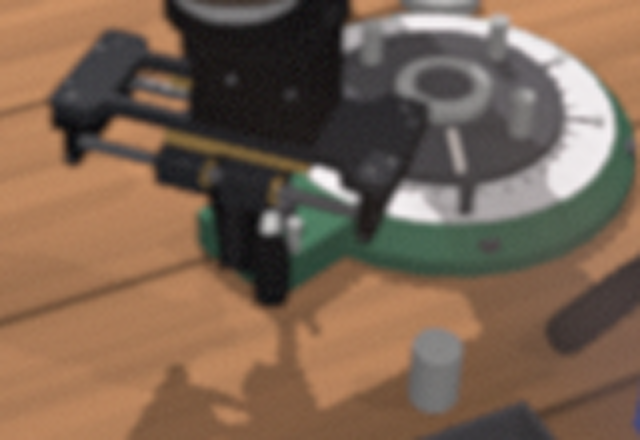

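The knob foot is at about (288,255), which means clamp ≈ 1.2. The stop has not been met yet. I'll creep on until the force rises.

```bash
python3 -m jog '[[0,[-1,0,0],0],[0,[-1,0,0],0],[0,[0,0,0],0]]'
python3 -m jog '[[0,[-1,0,0],0],[0,[-1,0,0],0],[0,[0,0,0],0]]'
```

```text
time: 14.38
tcp_pos: [695.8, -91.6, 63.5]
orientation: [-1.571, -0.0, -2.39]
force: [-2.4, -0.2, 0.6]
width: 0.003
time: 14.63
tcp_pos: [697.2, -90.2, 63.6]
orientation: [-1.571, 0.0, -2.39]
force: [-1.9, 0.2, 1.0]
width: 0.008
```

```bash
python3 -m jog '[[0,[-1,0,0],0],[0,[-1,0,0],0],[0,[0,0,0],0]]'
python3 -m jog '[[0,[-1,0,0],0],[0,[0,0,0],0]]'
python3 -c "
from h import *
snap('scene','12')
a=cv2.imread('pics/scene12.png')[180:290,220:380]; cv2.imwrite('pics/scene12z.png',cv2.resize(a,None,fx=4,fy=4,interpolation=2))
"
```

```text
time: 14.88
tcp_pos: [698.7, -88.9, 63.6]
orientation: [-1.571, 0.0, -2.39]
force: [-2.7, 0.0, 0.7]
width: 0.005
time: 15.05
tcp_pos: [699.4, -88.2, 63.5]
orientation: [-1.571, -0.0, -2.39]
force: [-2.3, 0.3, -0.5]
width: 0.007
```

View pics/scene12z.png

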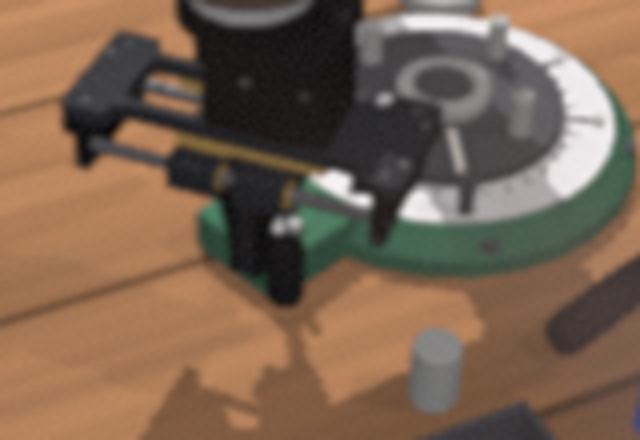

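```bash
python3 -m jog '[[0,[-1,0,0],0],[0,[0,0,0],0]]'; python3 -m jog '[[0,[-1,0,0],0],[0,[0,0,0],0]]'
```

```text
time: 15.27
tcp_pos: [700.1, -87.6, 63.5]
orientation: [-1.571, -0.0, -2.391]
force: [-2.4, -0.5, 0.5]
width: 0.004
time: 15.43
tcp_pos: [700.5, -87.1, 63.5]
orientation: [-1.571, -0.001, -2.391]
force: [-4.9, -1.5, 0.9]
width: 0.002
```

The force is rising (about 5 N) and the advance is shrinking, so the lever is at its stop. I'll back off, lift and retreat, then check everything.

```bash
python3 -m jog '[[0,[1,0,0],0],[0,[4,0,0],0],[0,[10,0,0],0],[0,[10,0,0],0],[0,[0,-15,0],0],[0,[0,-35,0],0],[0,[0,-35,0],0],[0,[0,-35,0],0],[0,[0,-20,0],0],[0,[20,0,0],0],[0,[35,0,0],0],[0,[35,0,0],0]]'
python3 -m jog '[[0,[35,0,-20],0],[0,[25,0,-30],0],[0,[25,0,-30],0],[0,[0,0,-30],0],[0,[0,0,-30],0],[0,[0,0,-30],0],[0,[0,0,0],0]]'
python3 -c "
from h import *
to([350,-350,200]); snap('scene','13'); snap('top','13')
for n in ('top13','scene13'):
    d=load(n); print(n,np.round(line(d,42,np.arange(42,76,2.),-22,w=10)[:3],2))
    if n=='scene13': print(np.round(line(d,42,np.arange(42,76,2.),-22,w=10,c=C+[0,1.2])[:3],2))
a=cv2.imread('pics/scene13.png')[160:290,240:400]; cv2.imwrite('pics/scene13z.png',cv2.resize(a,None,fx=4,fy=4,interpolation=2))
"
```

```text
time: 16.43
tcp_pos: [616.0, -165.9, 204.0]
orientation: [-1.569, 0.002, -2.389]
force: [-0.5, -0.3, -0.5]
width: 0.005
time: 17.02
tcp_pos: [434.4, -97.9, 203.9]
orientation: [-1.572, 0.001, -2.389]
force: [-0.2, 0.0, -0.1]
width: 0.007
t 17.0167 pos [434.4 -97.9 203.9] yaw -2.389 F [-0.2  0.  -0.1] tool shift [233.9   3.5 126.5]
top13 [-21.59 -21.36   0.39]
scene13 [-20.76 -22.48   0.27]
[-21.89 -22.49   0.13]
```

View pics/scene13z.png

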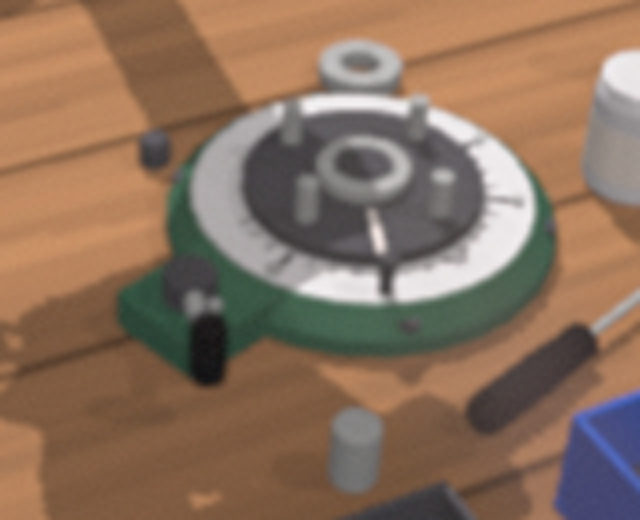

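View pics/top13.png

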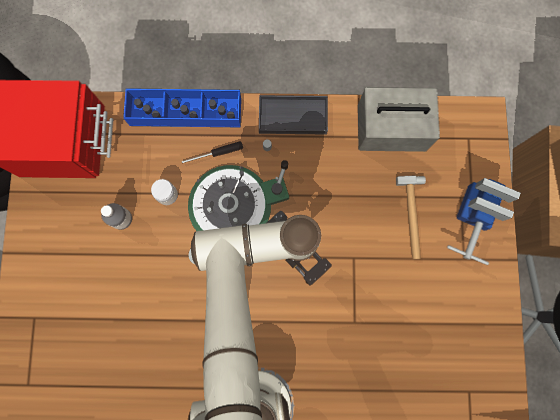

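The top view now shows the index at -21.5° and the scene view about -22°, against the pin at -22.0°. The clamp knob at (284,164) in top points at the stop, and the socket (267,144), driver and the rest sit where they were. Handing in.

```bash
python3 -m jog '[[0,[0,0,0],0],[0,[0,0,0],0],[0,[0,0,0],0]]'; python3 -c "
from plant import workorder
print(workorder.hand_in())"
```

```text
time: 17.37
tcp_pos: [439.1, -99.7, 203.4]
orientation: [-1.571, -0.0, -2.392]
force: [-0.5, 0.3, 0.5]
width: 0.001
the job is handed in; nothing more can be done
None
```

The hub is set to the pin and the clamp lever is pushed to its stop. I handed the job in at about 17.4 s of the 64 s allowed. I used the shut fingertips throughout, pushing stud0 clockwise about 41° and then the lever knob round until it met the stop.

**Alignment:** at the last check the index line read about -21.5° in the top view and -21.9° to -22.5° in the scene view. The pin line is at -22.0°, so the error is about 0.5° against the 2.2° allowed. An early stud-based check was noisy and gave about -20° to -21.4°. I relied on the line fits instead, because they agreed across both cameras.

**Clamp:** the knob stands at about 1.3 rad, where the stop is. The lever was met with a small rise in force at the end.

**Forces and bystanders:** readings after each move stayed at or below about 5.5 N, and the bystanders that could be seen looked unmoved. In the last top view the arm hid the wheel nut and bearing, but the scene view showed them standing as before. The arm was clear of everything at hand-in.

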